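Turn the tabbed leaf of the marble catalogue

TASK

The ring-bound marble catalogue lies open on the right end of the walnut shelf. Put a fingertip under the tab that sticks out past the shelf's right end and gently push that leaf up and over the rings, so that it lies flat on the turned pages on the left. Only push it, do not pinch it; leave the catalogue and everything else on the shelf where it is, and finish clear of it all.

Things in the scene. Friction and masses are not known exactly. Their poses are not given: they have to be found in the camera images.
- catalogue: Small two-ring catalogue of rigid ivory picture plates, lying open and loose (0.75 kg) on the shelf top, 206 mm across (its x) by 158 mm along the spine (its y). Origin: centre of its underside. Its x points level from the right half to the left half (about world +y). On each half, 8 to 100 mm from the middle, lies a stack of plates whose top is 17.5 mm above the shelf.
- ring_axis (a point): Centre of the catalogue's two steel rings, midway between them, 20 mm above the shelf top and 90 mm above the bench: a point of the axis, parallel to the catalogue's y, about which the leaf turns. The rings (14 mm radius, 40 mm to either side of this point) rise 16 mm above it. Axes as catalogue.
- shelf_end (a point): Point of the top edge of the walnut shelf's right end; that straight end edge runs along this point's x, the shelf along its y. Board 240 mm deep, 18 mm thick, top 70 mm above the bench; free room below it outside a panel set 64 mm in from the end. The end edge passes 99 to 107 mm from the ring axis, so the outer 30 mm or so of the tab hang free.
- leaf (a joint): Angle of the top leaf about the ring axis: 0 flat on the right stack (start), 1.57 upright, 3.14 flat on the left stack; stops at 0 and 3.14. A rigid ivory board 4 mm thick, 80 g, 148 mm wide, 8 to 106 mm from the axis, plus a tab. Slight friction: falls back if let go before upright, may stand still within 15 degrees of upright, beyond that falls flat by itself in 1 to 2 s.
- leaf_tab (a point): Middle of the outer edge, at half thickness, of the leaf's tab, which is 56 mm wide, 4 mm thick, in the middle of the leaf's free edge, 106 to 136 mm from the ring axis. At the start it juts out past the shelf's right end, 90 mm above the bench; a fingertip leaning 30 to 45 degrees, pointing left (to +y) and down, goes under it. Moves with the leaf.
- tray_center (a point): Centre of the top of the dimpled brass tray (110 x 130 x 6 mm) on the left part of the shelf; to be left alone.
- marble0_center (a point): Centre of a cobalt marble, 20 mm across, in a dimple of the tray; to be left alone.
- marble1_center (a point): Centre of the second cobalt marble, 20 mm across; to be left alone.
- marble2_center (a point): Centre of the third cobalt marble, 20 mm across; to be left alone.
- shooter_center (a point): Centre of the clear glass shooter, 36 mm across, in the middle dimple of the tray; to be left alone.
- cup_center (a point): Centre, half-way up, of the squat pewter cup (68 mm across, 45 mm high) on the middle part of the shelf; to be left alone.
- egg_cup_center (a point): Centre, half-way up, of the white ceramic egg cup (48 mm across, 58 mm high) on the middle part of the shelf; to be left alone.

How it is judged:
By the outcome, as a careful person would: the job done as asked, in the order asked, and still so for the second after the job is handed in, with the robot touching nothing.
It also fails if it takes over 38 s, if anything falls off the work surface, if the arm or the gripper's body presses on something with over 40 N, if the wrist force passes 120 N, or if a joint passes its speed limit or range.

ROBOT

A 7-joint arm with a two-finger parallel gripper is mounted at the origin on the work surface. World frame = base frame: x ahead of the robot, y to its left, z up, the work surface at z = 0. Lengths are in mm, angles in rad, forces in N, time in s.
With the tool pointing down it reaches from about 425 to 825 mm from the base axis. Payload 3.6 kg.
Tool frame: the origin (TCP) lies at the very end of the fingers, on their centre line; the grasp point (between the pads) lies 19 mm behind it; z points along the fingers, y is the direction in which the jaws open and shut (so a half turn about z gives the same grasp; the last joint's range is limited). The gripper opens to 85 mm and grips with 20 to 120 N. Pads are 22 mm wide; open, the fingers measure 114 mm over their backs; the gripper's body (76 mm by 85 mm) begins 54 mm behind the grasp point. The pads swing forward as they close: fully open they stand 13 mm farther back than shut.
Start: joints at [-1.127, 0.615, -0.013, 1.423, 0.008, 1.103, -0.04], TCP at [294.224, 579.564, 231.297] pointing down, gripper open.
Joint ranges: [-3.12, 3.12], [-0.3, 2.06], [-1.34, 1.32], [0.26, 2.42], [-1.36, 4.5], [0.01, 1.98], [-2.84, 2.84]. Speed limits (rad/s): [2.79, 2.79, 3.14, 3.14, 3.14, 3.14, 3.14].

INTERFACE

Orientations are given as a unit quaternion [w, x, y, z].
In Python, from plant import * gives the robot as it stands.
- The arm moves only by the tool apply_moves, never from a script. Its argument "increments" is a list of rows, each an object of numbers: "dx", "dy", "dz": the shift along the world's x, y, z in cm; "rx", "ry", "rz": the turn, a rotation vector about the world's x, y, z in degrees; "grip": the finger opening in cm, from 0 to 8.54. In form: [{"dx": .., "dy": .., "dz": .., "rx": .., "ry": .., "rz": .., "grip": ..}, ...]. A call has 1 to 5 rows; each row shifts and turns the commanded pose from where the row before left it; what a row does not reach is not made up. A row lasts 1/12 s, in which the tool goes at most 41.7 mm and 7.16 degrees, less where a joint would pass 70% of its speed; a pose out of reach is approached as far as the arm can. A call is refused whole if a number of a shift passes 4.17 or a number of a turn 7.16, either way. A call with a gripper value outside its range is refused whole. The fingers move at their own pace and stop on an object; "newtons" is the grip in N (left out, the last holds). Time passes only in rows, so rows that do not move let the fingers close. It gives the time, the measured TCP pose, the force and the opening at its end, in the units of the state.
- sense(): the state, without advancing time (a new reading comes with each control period).
- snapshot(name): name is "side" or "top" or "wrist"; returns a dict with "img" (480x640x3 uint8, red, green, blue), "z_map" (480x640 float32, mm along the optical axis (not along the pixel's ray), 0 where there is no reading), "fov_y" (degrees; the focal length in pixels is half the picture's height over the tangent of half this angle, whatever the lens; pixels are square), "cx", "cy" (the principal point, pixels), "k1" (the pictures are not rectified: a ray, as slopes to the right and down, at radius r is drawn at 1 + k1 r^2 times it, then the intrinsics apply), "pose" (4x4, takes a point from camera to world coordinates); the wrist camera has in their place "T_tool_cam" (4x4, takes a point from camera to tool coordinates, whose origin is the TCP and whose axes are the flange's). Camera axes: x right, y up, looking along -z (the intrinsics and any distortion apply to the point x, -y, -z); pixel columns grow to the right and rows downward; lengths in mm; the calibration is good to about 2 mm. A picture is of the moment at which its call begins: read the wrist's pose just before it.
- hand_in(): hands the job in, once; it reports no verdict.
Trained networks look in a picture, given as the dict that the camera call returned (one of the last four; its "shot" number tells which), for a name from the list of things; names that differ only in an ending like _2 or _b are one class to them, and where a whole thing is asked for, a point or a joint stands for the part that bears it (a point fixed in the world has none). Each returns a list of dicts, best first, with "conf" (0 to 1); they miss things now and then, are a little off and sometimes report something else, mostly with a low value. They report only what shows in the picture. A call takes as long as a camera call.
- outline_of(picture, name): "mask" (480x640 bool, what is visible of it) and "extent" ([left, top, width, height] in pixels, round what is visible of it).
The state is a dict: "time": time; "joint_positions": joint angles; "qvel": joint speeds; "tau": joint torques, N m; "tcp_pos": TCP position; "tool_rot": TCP orientation; "wrist_force": force on the tool from outside, world axes, zero at the start; "moment": the same for the moment, N m; "opening": opening from 0.0 (shut) to 1.0 (fully open).
Only numpy, scipy, OpenCV 4.12 (cv2) and the standard library are available. Lean on these libraries where they do the work, as an engineer would, in place of code of your own. Each camera call takes 0.05 s, during which the arm holds its last target. There are 200 camera calls.

## Working session

There is one attempt and no reset: what is moved stays moved. The work goes in short steps, Python scripts to look and compute and a tool call to move; the robot and the scene stay as the last step left them, time stands still between calls to the robot, and variables do not carry over. Pictures are saved under pics/ and viewed, about 8 in all and at most 12, crops included, and the job is handed in when it is done.

Besides the shell and the picture viewer there is one more tool, called by a JSON object that holds its "method" and its "body", one argument or row to a line. apply_moves: Moves the arm, as the interface text tells. Its arguments: {"type":"object","properties":{"increments":{"type":"array","items":{"type":"object","properties":{"dx":{"type":"number"},"dy":{"type":"number"},"dz":{"type":"number"},"rx":{"type":"number"},"ry":{"type":"number"},"rz":{"type":"number"},"grip":{"type":"number"}}}},"newtons":{"type":"number"}},"required":["increments"]}

```bash
mkdir -p pics; ls
cat > h.py <<'E'
from plant import *
import numpy as np, cv2
def pts(s,mask):
    v,u=np.nonzero(mask&(s["z_map"]>0)); z=s["z_map"][v,u]
    f=240/np.tan(np.radians(s["fov_y"]/2))
    K=np.array([[f,0,s["cx"]],[0,f,s["cy"]],[0,0,1.]])
    n=cv2.undistortPoints(np.c_[u,v].astype(float)[:,None],K,np.array([s["k1"],0,0,0.]))[:,0]
    P=np.c_[n[:,0]*z,-n[:,1]*z,-z,np.ones(len(z))]
    return (P@np.array(s["pose"]).T)[:,:3],u,v
E
python3 - <<'E'
from h import *
st=sense();print({k:np.round(v,3) for k,v in st.items()})
for c in("top","side"):
    s=snapshot(c);cv2.imwrite(f"pics/{c}0.png",s["img"][...,::-1])
    print(c,s["fov_y"],s["k1"],np.round(s["pose"],3).tolist())
    for n in("catalogue","leaf","leaf_tab","cup_center","egg_cup_center","tray_center"):
        for o in outline_of(s,n)[:2]:
            P,u,v=pts(s,o["mask"])
            print(n,round(o["conf"],2),o["extent"],np.round(np.percentile(P,[1,50,99],axis=0)).tolist() if len(P) else 0)
E
```

```text
pics
{'time': np.float64(0.0), 'joint_positions': array([-1.127,  0.616, -0.013,  1.425,  0.008,  1.103, -0.04 ]), 'qvel': array([-0.001, -0.   ,  0.   , -0.001,  0.001,  0.001, -0.001]), 'tau': array([-0.0000e+00, -4.6922e+01,  2.5900e-01, -1.7103e+01,  1.0000e-02,
        1.0000e-02, -0.0000e+00]), 'tcp_pos': array([293.916, 578.891, 230.112]), 'tool_rot': array([-0.   ,  0.233,  0.973, -0.001]), 'wrist_force': array([ 0.838,  0.105, -0.387]), 'moment': array([-0.053, -0.021,  0.027]), 'opening': np.float64(0.998)}
top 51.2028692961895 -0.07865350289624755 [[0.023, 0.987, -0.157, 363.321], [-1.0, 0.025, 0.011, 160.803], [0.015, 0.156, 0.988, 1058.745], [0.0, 0.0, 0.0, 1.0]]
catalogue 0.88 [406.9, 190.8, 126.6, 79.2] [[453.0, -260.0, 70.0], [530.0, -134.0, 90.0], [609.0, -24.0, 97.0]]
catalogue 0.6 [465.8, 186.0, 65.9, 79.1] [[462.0, -268.0, 2.0], [534.0, -190.0, 93.0], [610.0, -136.0, 97.0]]
leaf 0.85 [466.0, 188.7, 66.5, 75.1] [[463.0, -260.0, 89.0], [536.0, -189.0, 93.0], [608.0, -136.0, 97.0]]
leaf_tab 0.9 [467.1, 188.8, 67.4, 75.1] [[463.0, -262.0, 88.0], [535.0, -190.0, 93.0],
[... 490 characters left out ...]
7, 712.918], [0.0, 0.0, 0.0, 1.0]]
catalogue 0.87 [287.4, 326.3, 164.9, 146.8] [[457.0, -260.0, 73.0], [530.0, -158.0, 91.0], [609.0, -32.0, 96.0]]
leaf 0.78 [311.7, 376.6, 138.5, 99.1] [[465.0, -262.0, 90.0], [536.0, -196.0, 93.0], [610.0, -137.0, 96.0]]
leaf_tab 0.82 [312.7, 376.5, 135.1, 97.6] [[465.0, -262.0, 90.0], [536.0, -196.0, 93.0], [609.0, -137.0, 96.0]]
cup_center 0.93 [316.5, 255.4, 44.1, 49.9] [[521.0, 43.0, 72.0], [555.0, 81.0, 97.0], [585.0, 109.0, 116.0]]
egg_cup_center 0.64 [255.1, 269.0, 34.2, 48.5] [[425.0, 38.0, 72.0], [445.0, 53.0, 112.0], [465.0, 82.0, 130.0]]
tray_center 0.58 [255.8, 217.7, 63.9, 45.6] [[440.0, 160.0, 70.0], [498.0, 217.0, 76.0], [558.0, 296.0, 90.0]]
```

Run:
```python
from h import *
for c in("top","side"):
    s=snapshot(c)
    o=outline_of(s,"leaf")[0]
    P,u,v=pts(s,o["mask"]); P=P[(P[:,2]>84)&(P[:,2]<102)]
    print(c,cv2.minAreaRect(P[:,:2].astype(np.float32)))
    # edge direction: right edge of leaf per x-bin
    for x in range(465,612,12):
        q=P[abs(P[:,0]-x)<6]
        if len(q)>5: print(x,np.round(np.percentile(q[:,1],[1,99])),end=' ')
    print()
    o=outline_of(s,"catalogue")[0]; P,u,v=pts(s,o["mask"]); P=P[(P[:,2]>75)&(P[:,2]<102)]
    print(cv2.minAreaRect(P[:,:2].astype(np.float32)))
```

```text
top ((536.914306640625, -200.1439666748047), (149.65249633789062, 129.31642150878906), 3.0038976669311523)
465 [-235. -141.] 477 [-236. -141.] 489 [-235. -140.] 501 [-235. -139.] 513 [-261. -138.] 525 [-264. -138.] 537 [-262. -137.] 549 [-262. -136.] 561 [-261. -136.] 573 [-254. -136.] 585 [-230. -134.] 597 [-228. -133.] 609 [-229. -134.] 
((533.0791625976562, -144.19471740722656), (158.4568634033203, 241.55975341796875), 2.8550477027893066)
side ((538.5219116210938, -200.0264129638672), (148.6250457763672, 129.0785675048828), 3.5276169776916504)
465 [-238. -141.] 477 [-238. -142.] 489 [-237. -141.] 501 [-236. -141.] 513 [-264. -140.] 525 [-264. -139.] 537 [-263. -138.] 549 [-263. -137.] 561 [-262. -136.] 573 [-257. -137.] 585 [-231. -135.] 597 [-230. -135.] 609 [-230. -134.] 
((534.4443359375, -146.35057067871094), (155.68959045410156, 237.27711486816406), 3.030069589614868)
```

View pics/side0.png

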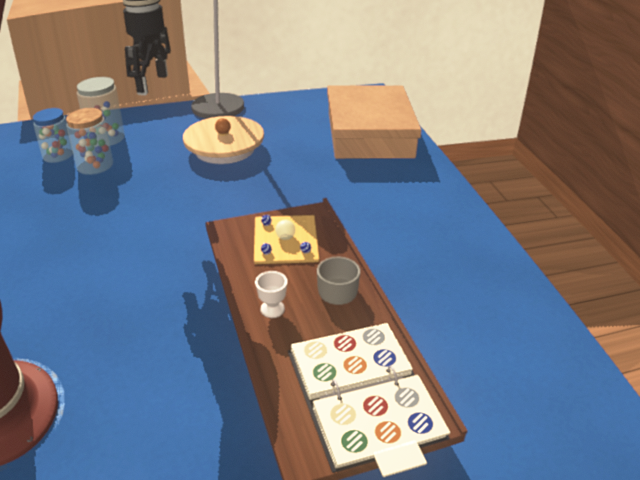

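View pics/top0.png

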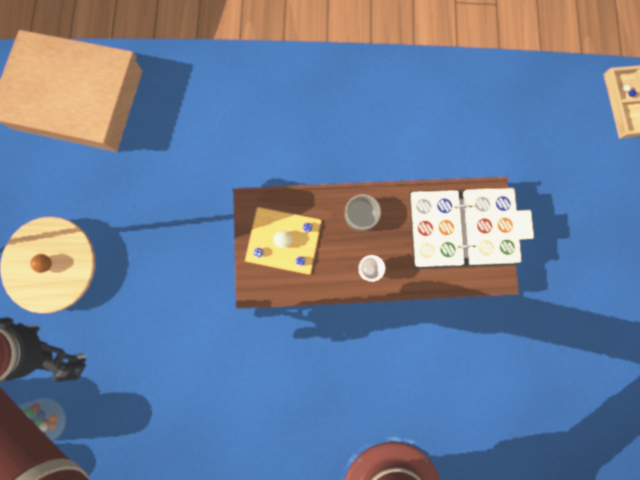

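{"method": "apply_moves", "body": {
  "increments": [
    {"dx": 1.0, "dy": -2, "dz": 1, "rz": -2.5, "grip": 0},
    {"dx": 1.6, "dy": -3.6, "dz": 1, "rz": -2.5, "grip": 0},
    {"dx": 1.6, "dy": -3.7, "dz": 1, "rz": -2.5, "grip": 0},
    {"dx": 1.6, "dy": -3.7, "dz": 1, "rz": -2.5, "grip": 0},
    {"dx": 1.6, "dy": -3.7, "dz": 1, "rz": -2.5, "grip": 0}
  ]
}}

```text
$.increments[0]: bad value
```

{"method": "apply_moves", "body": {
  "increments": [
    {"dx": 1.6, "dy": -3.8, "rz": -2.5, "grip": 0},
    {"dx": 1.6, "dy": -3.8, "rz": -2.5, "grip": 0},
    {"dx": 1.6, "dy": -3.8, "rz": -2.5, "grip": 0},
    {"dx": 1.6, "dy": -3.8, "rz": -2.5, "grip": 0},
    {"dx": 1.6, "dy": -3.8, "rz": -2.5, "grip": 0}
  ]
}}

```text
$.increments[0]: bad value
```

{"method": "apply_moves", "body": {
  "increments": [
    {"dx": 1.0, "dy": -2.0, "dz": 1.0, "rx": 0, "ry": 0, "rz": -2.5, "grip": 0},
    {"dx": 1.6, "dy": -3.6, "dz": 1.0, "rx": 0, "ry": 0, "rz": -2.5, "grip": 0},
    {"dx": 1.6, "dy": -3.7, "dz": 1.0, "rx": 0, "ry": 0, "rz": -2.5, "grip": 0},
    {"dx": 1.6, "dy": -3.7, "dz": 1.0, "rx": 0, "ry": 0, "rz": -2.5, "grip": 0},
    {"dx": 1.6, "dy": -3.7, "dz": 1.0, "rx": 0, "ry": 0, "rz": -2.5, "grip": 0}
  ]
}}

```text
time: 1.42
tcp_pos: [368.8, 410.9, 281.9]
tool_rot: [0.0, 0.338, 0.941, 0.0]
wrist_force: [1.7, -0.1, -0.1]
opening: 0.299
```

{"method": "apply_moves", "body": {
  "increments": [
    {"dx": 1.6, "dy": -3.8, "dz": 0, "rx": 0, "ry": 0, "rz": -2.5, "grip": 0},
    {"dx": 1.6, "dy": -3.8, "dz": 0, "rx": 0, "ry": 0, "rz": -2.5, "grip": 0},
    {"dx": 1.6, "dy": -3.8, "dz": 0, "rx": 0, "ry": 0, "rz": -2.5, "grip": 0},
    {"dx": 1.6, "dy": -3.8, "dz": 0, "rx": 0, "ry": 0, "rz": -2.5, "grip": 0},
    {"dx": 1.6, "dy": -3.8, "dz": 0, "rx": 0, "ry": 0, "rz": -2.5, "grip": 0}
  ]
}}

```text
time: 1.83
tcp_pos: [448.7, 220.7, 281.7]
tool_rot: [0.0, 0.439, 0.899, 0.0]
wrist_force: [1.7, -0.3, 0.2]
opening: 0.0
```

{"method": "apply_moves", "body": {
  "increments": [
    {"dx": 1.0, "dy": -3.8, "dz": 0, "rx": 0, "ry": 0, "rz": -2.5, "grip": 0},
    {"dx": 1.0, "dy": -3.8, "dz": 0, "rx": 0, "ry": 0, "rz": -2.5, "grip": 0},
    {"dx": 1.0, "dy": -3.8, "dz": 0, "rx": 0, "ry": 0, "rz": -2.5, "grip": 0},
    {"dx": 1.0, "dy": -3.8, "dz": 0, "rx": 0, "ry": 0, "rz": -2.5, "grip": 0},
    {"dx": 1.0, "dy": -3.8, "dz": 0, "rx": 0, "ry": 0, "rz": -2.5, "grip": 0}
  ]
}}

```text
time: 2.25
tcp_pos: [498.5, 30.8, 281.7]
tool_rot: [0.0, 0.534, 0.846, 0.0]
wrist_force: [0.2, 0.5, 0.0]
opening: 0.0
```

{"method": "apply_moves", "body": {
  "increments": [
    {"dx": 0.7, "dy": -3.8, "dz": 0, "rx": 0, "ry": 0, "rz": -2.5, "grip": 0},
    {"dx": 0.7, "dy": -3.8, "dz": 0, "rx": 0, "ry": 0, "rz": -2.5, "grip": 0},
    {"dx": 0.7, "dy": -3.8, "dz": 0, "rx": 0, "ry": 0, "rz": -2.5, "grip": 0},
    {"dx": 0.7, "dy": -3.8, "dz": 0, "rx": 0, "ry": 0, "rz": -2.5, "grip": 0},
    {"dx": 0.7, "dy": -3.8, "dz": 0, "rx": 0, "ry": 0, "rz": -2.5, "grip": 0}
  ]
}}

```text
time: 2.67
tcp_pos: [533.4, -159.2, 281.6]
tool_rot: [0.0, 0.623, 0.783, 0.0]
wrist_force: [0.7, -0.1, -0.2]
opening: -0.003
```

{"method": "apply_moves", "body": {
  "increments": [
    {"dx": 0, "dy": -3.8, "dz": 0, "rx": 0, "ry": 0, "rz": -2.5, "grip": 0},
    {"dx": 0, "dy": -3.8, "dz": 0, "rx": 0, "ry": 0, "rz": -2.5, "grip": 0},
    {"dx": 0, "dy": -3.8, "dz": 0, "rx": 0, "ry": 0, "rz": -2.5, "grip": 0},
    {"dx": 0, "dy": -3.8, "dz": 0, "rx": 0, "ry": 0, "rz": -2.5, "grip": 0},
    {"dx": 0, "dy": -3.0, "dz": 0, "rx": 0, "ry": 0, "rz": 0, "grip": 0}
  ]
}}

```text
time: 3.08
tcp_pos: [532.3, -342.9, 281.4]
tool_rot: [0.0, 0.689, 0.725, -0.001]
wrist_force: [-0.2, -0.3, -0.1]
opening: 0.003
```

{"method": "apply_moves", "body": {
  "increments": [
    {"dx": 0.2, "dy": 0, "dz": -1.0, "rx": 6, "ry": 0.3, "rz": 0, "grip": 0},
    {"dx": 0.2, "dy": 0, "dz": -2.0, "rx": 6, "ry": 0.3, "rz": 0, "grip": 0},
    {"dx": 0.2, "dy": 0, "dz": -2.0, "rx": 6, "ry": 0.3, "rz": 0, "grip": 0},
    {"dx": 0.2, "dy": 0, "dz": -2.0, "rx": 6, "ry": 0.3, "rz": 0, "grip": 0},
    {"dx": 0.2, "dy": 0, "dz": -2.0, "rx": 6, "ry": 0.3, "rz": 0, "grip": 0}
  ]
}}

```text
time: 3.5
tcp_pos: [543.6, -340.2, 191.4]
tool_rot: [-0.188, 0.664, 0.701, 0.181]
wrist_force: [0.0, 0.3, 0.2]
opening: -0.001
```

{"method": "apply_moves", "body": {
  "increments": [
    {"dx": 0, "dy": 0.5, "dz": -2.0, "rx": 6, "ry": 0.3, "rz": 0, "grip": 0},
    {"dx": 0, "dy": 0.5, "dz": -2.0, "rx": 6, "ry": 0.3, "rz": 0, "grip": 0},
    {"dx": 0, "dy": 0.5, "dz": -2.0, "rx": 0, "ry": 0, "rz": 0, "grip": 0},
    {"dx": 0, "dy": 0.5, "dz": -1.0, "rx": 0, "ry": 0, "rz": 0, "grip": 0},
    {"dx": 0, "dy": 0.5, "dz": -0.5, "rx": 0, "ry": 0, "rz": 0, "grip": 0}
  ]
}}

```text
time: 3.92
tcp_pos: [542.8, -313.5, 114.4]
tool_rot: [-0.261, 0.642, 0.677, 0.248]
wrist_force: [-0.6, 0.3, 0.6]
opening: 0.001
```

Run:
```python
from h import *
st=sense();print({k:np.round(st[k],3) for k in("time","joint_positions","tcp_pos","tool_rot","wrist_force")})
s=snapshot("side");cv2.imwrite("pics/side1.png",cv2.resize(s["img"][240:,200:520,::-1],None,fx=2.4,fy=2.4))
```

```text
{'time': np.float64(3.917), 'joint_positions': array([ 0.646,  0.989,  0.171,  1.223, -0.609,  1.561,  1.041]), 'tcp_pos': array([ 542.811, -313.492,  114.377]), 'tool_rot': array([-0.261,  0.642,  0.677,  0.248]), 'wrist_force': array([-0.562,  0.256,  0.629])}
```

View pics/side1.png

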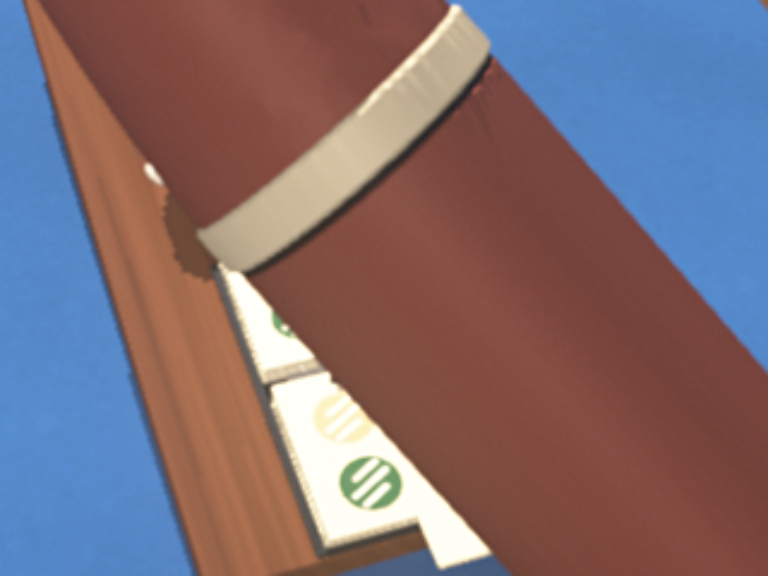

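Run:
```python
from h import *
for c in("side","top"):
    s=snapshot(c);P,u,v=pts(s,np.ones((480,640),bool))
    for y in range(-300,0,40):
        q=P[(P[:,0]>440)&(P[:,0]<620)&(abs(P[:,1]-y)<20)&(P[:,2]>110)]
        if len(q):print(c,y,len(q),np.round(q.min(0)),np.round(q.max(0)))
s=snapshot("wrist");cv2.imwrite("pics/w1.png",s["img"][...,::-1])
```

```text
top -300 125 [ 530. -320.  114.] [ 558. -304.  146.]
```

View pics/w1.png

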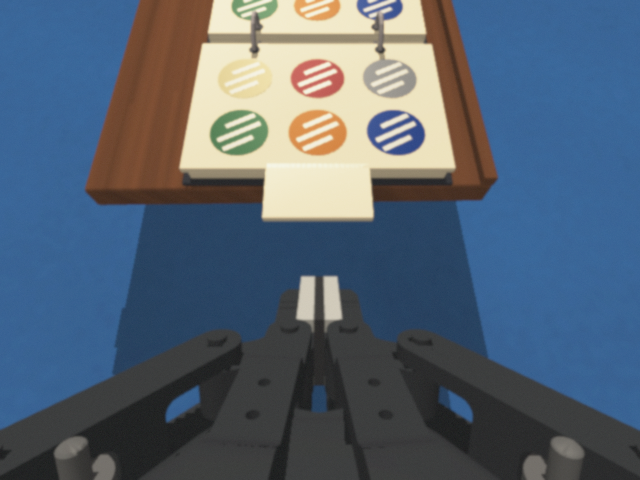

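{"method": "apply_moves", "body": {
  "increments": [
    {"dx": 0, "dy": 1.1, "dz": -1.3, "rx": 0, "ry": 0, "rz": 0, "grip": 0},
    {"dx": 0, "dy": 1.1, "dz": -1.3, "rx": 0, "ry": 0, "rz": 0, "grip": 0},
    {"dx": 0, "dy": 1.1, "dz": -1.3, "rx": 0, "ry": 0, "rz": 0, "grip": 0},
    {"dx": 0, "dy": 1.1, "dz": -1.1, "rx": 0, "ry": 0, "rz": 0, "grip": 0},
    {"dx": 0, "dy": 1.1, "dz": -0.7, "rx": 0, "ry": 0, "rz": 0, "grip": 0}
  ]
}}

```text
time: 4.53
tcp_pos: [544.0, -259.3, 60.4]
tool_rot: [-0.258, 0.642, 0.678, 0.248]
wrist_force: [-0.8, 0.7, -0.2]
opening: 0.002
```

Run:
```python
from h import *
s=snapshot("wrist");cv2.imwrite("pics/w2.png",s["img"][...,::-1])
st=sense();print(st["wrist_force"],st["tcp_pos"])
```

```text
[-0.61891448  3.11047153 -0.36547022] [ 543.93312711 -255.81791882   59.94912919]
```

View pics/w2.png

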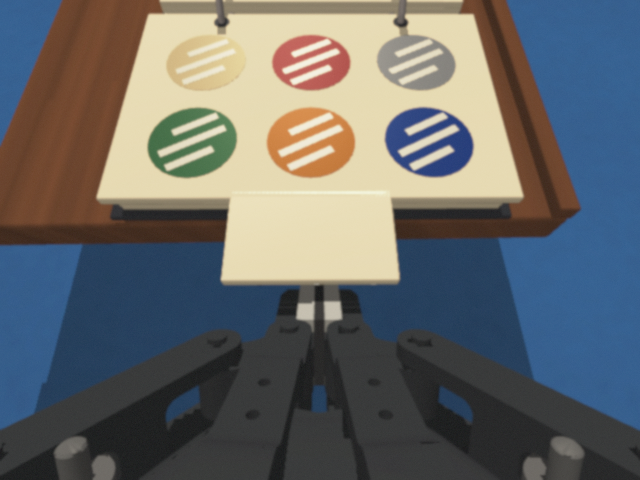

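{"method": "apply_moves", "body": {
  "increments": [
    {"dx": 0, "dy": 0, "dz": 0.6, "rx": 0, "ry": 0, "rz": 0, "grip": 0},
    {"dx": 0, "dy": 0, "dz": 0.6, "rx": 0, "ry": 0, "rz": 0, "grip": 0},
    {"dx": 0, "dy": 0.1, "dz": 0.6, "rx": 0, "ry": 0, "rz": 0, "grip": 0},
    {"dx": 0, "dy": 0.1, "dz": 0.6, "rx": 0, "ry": 0, "rz": 0, "grip": 0},
    {"dx": 0, "dy": 0.1, "dz": 0.6, "rx": 0, "ry": 0, "rz": 0, "grip": 0}
  ]
}}

```text
time: 5.0
tcp_pos: [543.7, -259.1, 90.7]
tool_rot: [-0.257, 0.643, 0.678, 0.247]
wrist_force: [-0.2, -2.3, -0.2]
opening: -0.001
```

Run:
```python
from h import *
st=sense();print(st["wrist_force"],st["tcp_pos"],st["time"])
s=snapshot("wrist");cv2.imwrite("pics/w3.png",s["img"][...,::-1])
```

```text
[-0.21300146 -2.32027113 -0.20259422] [ 543.68578203 -259.10984756   90.68878377] 5.0
```

View pics/w3.png

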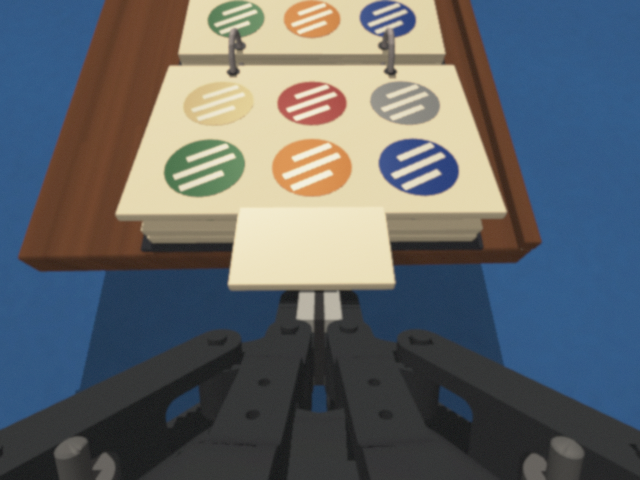

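```bash
cat >> h.py <<'E'
def left():
    for c in("top","side"):
        s=snapshot(c); o=outline_of(s,"catalogue")
        if not o: print(c,"none"); continue
        P,u,v=pts(s,o[0]["mask"]); P=P[(P[:,2]>75)&(P[:,2]<102)]
        if len(P)==0: print(c,"nopts"); continue
        print(c,[[x,*np.round(np.percentile(q[:,1],[1,99]),1)] for x in range(465,612,24) if len(q:=P[abs(P[:,0]-x)<6])>5])
def st():
    s=sense(); print({k:np.round(s[k],1) for k in("time","tcp_pos","wrist_force")})
E
python3 -c "
from h import *
st();left();st()"
```

```text
{'time': np.float64(5.0), 'tcp_pos': array([ 543.9, -258.5,   91.9]), 'wrist_force': array([-0.2, -2.2,  0.5])}
top [[465, np.float64(-224.4), np.float64(-31.4)], [489, np.float64(-189.1), np.float64(-29.2)], [513, np.float64(-187.9), np.float64(-28.0)], [537, np.float64(-191.7), np.float64(-26.5)], [561, np.float64(-186.5), np.float64(-25.1)], [585, np.float64(-185.5), np.float64(-24.0)], [609, np.float64(-183.9), np.float64(-42.5)]]
side [[465, np.float64(-232.5), np.float64(-35.5)], [489, np.float64(-231.5), np.float64(-32.6)], [513, np.float64(-229.9), np.float64(-68.2)], [537, np.float64(-219.5), np.float64(-120.4)]]
{'time': np.float64(5.2), 'tcp_pos': array([ 543.1, -256.4,   89.3]), 'wrist_force': array([-0.6, -1.2,  0.6])}
```

{"method": "apply_moves", "body": {
  "increments": [
    {"dx": 0, "dy": 0.2, "dz": 0.6, "rx": 0, "ry": 0, "rz": 0, "grip": 0},
    {"dx": 0, "dy": 0.2, "dz": 0.6, "rx": 0, "ry": 0, "rz": 0, "grip": 0},
    {"dx": 0, "dy": 0.2, "dz": 0.6, "rx": 0, "ry": 0, "rz": 0, "grip": 0},
    {"dx": 0, "dy": 0.2, "dz": 0.6, "rx": 0, "ry": 0, "rz": 0, "grip": 0},
    {"dx": 0, "dy": 0.2, "dz": 0.6, "rx": 0, "ry": 0, "rz": 0, "grip": 0}
  ]
}}

```text
time: 5.67
tcp_pos: [543.3, -245.4, 120.2]
tool_rot: [-0.26, 0.642, 0.678, 0.248]
wrist_force: [0.3, 0.1, -0.2]
opening: 0.003
```

{"method": "apply_moves", "body": {
  "increments": [
    {"dx": -0.02, "dy": 0.35, "dz": 0.6, "rx": 0, "ry": 0, "rz": 0, "grip": 0},
    {"dx": -0.02, "dy": 0.35, "dz": 0.6, "rx": 0, "ry": 0, "rz": 0, "grip": 0},
    {"dx": -0.02, "dy": 0.35, "dz": 0.6, "rx": 0, "ry": 0, "rz": 0, "grip": 0},
    {"dx": -0.02, "dy": 0.35, "dz": 0.6, "rx": 0, "ry": 0, "rz": 0, "grip": 0},
    {"dx": -0.02, "dy": 0.35, "dz": 0.6, "rx": 0, "ry": 0, "rz": 0, "grip": 0}
  ]
}}

```text
time: 6.08
tcp_pos: [542.2, -228.1, 150.0]
tool_rot: [-0.26, 0.642, 0.678, 0.248]
wrist_force: [-0.7, 0.0, -0.3]
opening: -0.005
```

Run:
```python
from h import *
st();left()
s=snapshot("wrist");cv2.imwrite("pics/w4.png",s["img"][...,::-1])
```

```text
{'time': np.float64(6.1), 'tcp_pos': array([ 542.2, -228.1,  150. ]), 'wrist_force': array([-0.7,  0. , -0.3])}
top [[465, np.float64(-228.4), np.float64(-31.1)], [489, np.float64(-142.3), np.float64(-29.2)], [513, np.float64(-141.1), np.float64(-27.6)], [537, np.float64(-139.9), np.float64(-26.3)], [561, np.float64(-138.8), np.float64(-25.4)], [585, np.float64(-137.5), np.float64(-23.7)], [609, np.float64(-133.8), np.float64(-41.4)]]
side [[465, np.float64(-232.2), np.float64(-35.2)], [489, np.float64(-231.5), np.float64(-33.3)], [513, np.float64(-229.4), np.float64(-31.4)], [537, np.float64(-228.7), np.float64(-29.8)], [561, np.float64(-226.9), np.float64(-28.1)], [585, np.float64(-145.8), np.float64(-70.8)], [609, np.float64(-166.5), np.float64(-161.1)]]
```

View pics/w4.png

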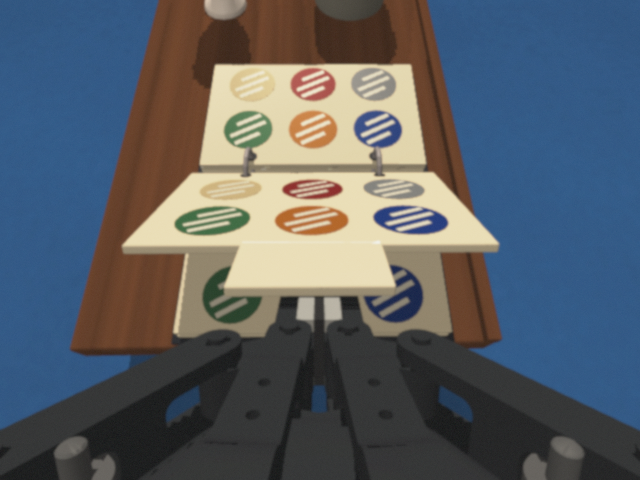

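{"method": "apply_moves", "body": {
  "increments": [
    {"dx": -0.02, "dy": 0.4, "dz": 0.4, "rx": 0, "ry": 0, "rz": 0, "grip": 0},
    {"dx": -0.02, "dy": 0.4, "dz": 0.4, "rx": 0, "ry": 0, "rz": 0, "grip": 0},
    {"dx": -0.02, "dy": 0.4, "dz": 0.4, "rx": 0, "ry": 0, "rz": 0, "grip": 0},
    {"dx": -0.02, "dy": 0.4, "dz": 0.4, "rx": 0, "ry": 0, "rz": 0, "grip": 0},
    {"dx": -0.02, "dy": 0.4, "dz": 0.4, "rx": 0, "ry": 0, "rz": 0, "grip": 0}
  ]
}}

```text
time: 6.75
tcp_pos: [541.2, -208.3, 169.8]
tool_rot: [-0.26, 0.642, 0.678, 0.248]
wrist_force: [0.8, -0.6, -0.9]
opening: 0.001
```

{"method": "apply_moves", "body": {
  "increments": [
    {"dx": -0.03, "dy": 0.5, "dz": 0.35, "rx": 0, "ry": 0, "rz": 0, "grip": 0},
    {"dx": -0.03, "dy": 0.5, "dz": 0.35, "rx": 0, "ry": 0, "rz": 0, "grip": 0},
    {"dx": -0.03, "dy": 0.5, "dz": 0.35, "rx": 0, "ry": 0, "rz": 0, "grip": 0},
    {"dx": -0.03, "dy": 0.5, "dz": 0.35, "rx": 0, "ry": 0, "rz": 0, "grip": 0},
    {"dx": -0.03, "dy": 0.5, "dz": 0.35, "rx": 0, "ry": 0, "rz": 0, "grip": 0}
  ]
}}

```text
time: 7.17
tcp_pos: [539.7, -183.2, 187.2]
tool_rot: [-0.26, 0.642, 0.678, 0.248]
wrist_force: [0.6, -1.0, -0.5]
opening: -0.0
```

Run:
```python
from h import *
st();left()
s=snapshot("wrist");cv2.imwrite("pics/w5.png",s["img"][...,::-1])
```

```text
{'time': np.float64(7.2), 'tcp_pos': array([ 539.7, -183.2,  187.2]), 'wrist_force': array([ 0.6, -1. , -0.5])}
top [[465, np.float64(-229.4), np.float64(-31.5)], [489, np.float64(-227.5), np.float64(-29.3)], [513, np.float64(-226.5), np.float64(-27.8)], [537, np.float64(-135.1), np.float64(-26.6)], [561, np.float64(-133.7), np.float64(-25.3)], [585, np.float64(-210.0), np.float64(-23.6)], [609, np.float64(-224.1), np.float64(-31.7)]]
side [[465, np.float64(-232.1), np.float64(-35.7)], [489, np.float64(-231.2), np.float64(-33.7)], [513, np.float64(-229.6), np.float64(-31.6)], [537, np.float64(-228.4), np.float64(-30.1)], [561, np.float64(-226.8), np.float64(-28.6)], [585, np.float64(-225.4), np.float64(-27.9)], [609, np.float64(-224.3), np.float64(-60.9)]]
```

View pics/w5.png

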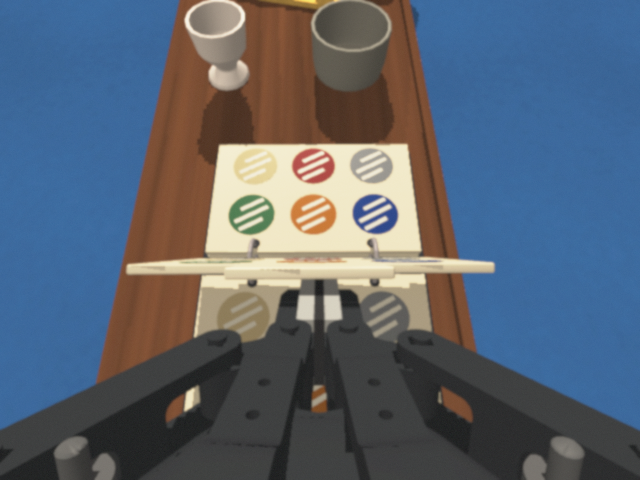

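{"method": "apply_moves", "body": {
  "increments": [
    {"dx": -0.03, "dy": 0.7, "dz": 0.2, "rx": 0, "ry": 0, "rz": 0, "grip": 0},
    {"dx": -0.03, "dy": 0.7, "dz": 0.2, "rx": 0, "ry": 0, "rz": 0, "grip": 0},
    {"dx": -0.03, "dy": 0.7, "dz": 0.2, "rx": 0, "ry": 0, "rz": 0, "grip": 0},
    {"dx": -0.03, "dy": 0.7, "dz": 0.2, "rx": 0, "ry": 0, "rz": 0, "grip": 0},
    {"dx": -0.03, "dy": 0.7, "dz": 0.1, "rx": 0, "ry": 0, "rz": 0, "grip": 0}
  ]
}}

```text
time: 7.83
tcp_pos: [538.3, -147.8, 196.3]
tool_rot: [-0.26, 0.642, 0.678, 0.248]
wrist_force: [-0.2, -0.5, 0.2]
opening: 0.0
```

{"method": "apply_moves", "body": {
  "increments": [
    {"dx": -0.03, "dy": 0.8, "dz": 0, "rx": 0, "ry": 0, "rz": 0, "grip": 0},
    {"dx": -0.03, "dy": 0.8, "dz": 0, "rx": 0, "ry": 0, "rz": 0, "grip": 0},
    {"dx": -0.03, "dy": 0.8, "dz": -0.1, "rx": 0, "ry": 0, "rz": 0, "grip": 0},
    {"dx": -0.03, "dy": 0.8, "dz": -0.1, "rx": 0, "ry": 0, "rz": 0, "grip": 0},
    {"dx": -0.03, "dy": 0.8, "dz": -0.1, "rx": 0, "ry": 0, "rz": 0, "grip": 0}
  ]
}}

```text
time: 8.25
tcp_pos: [536.6, -107.9, 192.6]
tool_rot: [-0.26, 0.642, 0.678, 0.248]
wrist_force: [0.1, -0.6, -0.3]
opening: 0.005
```

{"method": "apply_moves", "body": {
  "increments": [
    {"dx": -0.03, "dy": 0.7, "dz": -0.2, "rx": 0, "ry": 0, "rz": 0, "grip": 0},
    {"dx": -0.03, "dy": 0.7, "dz": -0.2, "rx": 0, "ry": 0, "rz": 0, "grip": 0},
    {"dx": -0.03, "dy": 0.6, "dz": -0.2, "rx": 0, "ry": 0, "rz": 0, "grip": 0},
    {"dx": 0, "dy": 0.5, "dz": -0.2, "rx": 0, "ry": 0, "rz": 0, "grip": 0},
    {"dx": 0, "dy": 0.4, "dz": -0.2, "rx": 0, "ry": 0, "rz": 0, "grip": 0}
  ]
}}

```text
time: 8.67
tcp_pos: [535.8, -79.3, 182.6]
tool_rot: [-0.26, 0.642, 0.678, 0.248]
wrist_force: [0.1, 0.4, 0.4]
opening: 0.006
```

Run:
```python
from h import *
st();left()
s=snapshot("wrist");cv2.imwrite("pics/w6.png",s["img"][...,::-1])
```

```text
{'time': np.float64(8.7), 'tcp_pos': array([535.8, -79.3, 182.6]), 'wrist_force': array([0.1, 0.4, 0.4])}
top [[489, np.float64(214.1), np.float64(241.7)]]
side [[465, np.float64(-232.6), np.float64(-37.5)], [489, np.float64(-231.1), np.float64(-117.1)], [513, np.float64(-229.8), np.float64(-116.0)], [537, np.float64(-228.5), np.float64(-115.2)], [561, np.float64(-226.9), np.float64(-114.3)], [585, np.float64(-225.6), np.float64(-111.5)], [609, np.float64(-224.4), np.float64(-110.5)]]
```

View pics/w6.png

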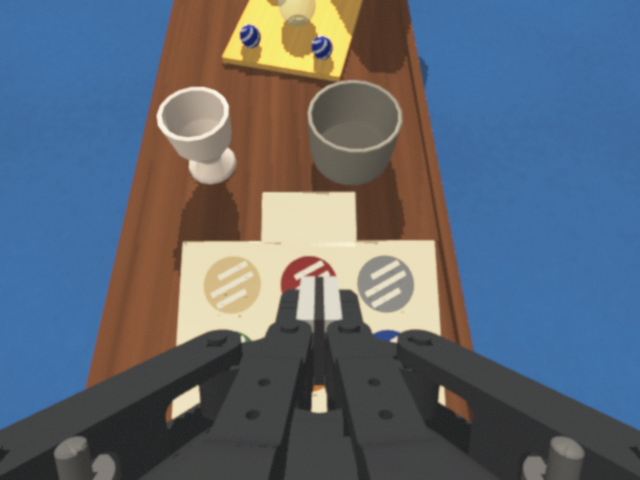

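{"method": "apply_moves", "body": {
  "increments": [
    {"dx": 0, "dy": -0.5, "dz": 0.8, "rx": 0, "ry": 0, "rz": 0, "grip": 0},
    {"dx": 0, "dy": -1.5, "dz": 2.0, "rx": 0, "ry": 0, "rz": 0, "grip": 0},
    {"dx": 0, "dy": -2.5, "dz": 2.0, "rx": 0, "ry": 0, "rz": 0, "grip": 0},
    {"dx": 0, "dy": -3.0, "dz": 1.0, "rx": 0, "ry": 0, "rz": 0, "grip": 0},
    {"dx": 0, "dy": -3.0, "dz": 1.0, "rx": 0, "ry": 0, "rz": 0, "grip": 0}
  ]
}}

```text
time: 9.33
tcp_pos: [535.9, -186.7, 253.0]
tool_rot: [-0.258, 0.642, 0.678, 0.248]
wrist_force: [0.1, -0.5, -0.2]
opening: -0.001
```

{"method": "apply_moves", "body": {
  "increments": [
    {"dx": 0, "dy": -3.0, "dz": 1, "rx": 0, "ry": 0, "rz": 0, "grip": 0},
    {"dx": 0, "dy": -3.0, "dz": 0, "rx": 0, "ry": 0, "rz": 0, "grip": 0},
    {"dx": 0, "dy": -3.0, "dz": 0, "rx": 0, "ry": 0, "rz": 0, "grip": 0},
    {"dx": 0, "dy": -3.0, "dz": 0, "rx": 0, "ry": 0, "rz": 0, "grip": 0},
    {"dx": 0, "dy": -2.0, "dz": 0, "rx": 0, "ry": 0, "rz": 0, "grip": 0}
  ]
}}

```text
time: 9.75
tcp_pos: [534.5, -329.2, 260.8]
tool_rot: [-0.258, 0.644, 0.677, 0.247]
wrist_force: [-0.0, -0.1, -0.1]
opening: -0.0
```

{"method": "apply_moves", "body": {
  "increments": [
    {"dx": 0, "dy": -1, "dz": 0, "rx": 0, "ry": 0, "rz": 0, "grip": 0},
    {"dx": 0, "dy": 0, "dz": 0, "rx": 0, "ry": 0, "rz": 0, "grip": 0},
    {"dx": 0, "dy": 0, "dz": 0, "rx": 0, "ry": 0, "rz": 0, "grip": 0},
    {"dx": 0, "dy": 0, "dz": 0, "rx": 0, "ry": 0, "rz": 0, "grip": 0},
    {"dx": 0, "dy": 0, "dz": 0, "rx": 0, "ry": 0, "rz": 0, "grip": 0}
  ]
}}

```text
time: 10.17
tcp_pos: [536.2, -333.6, 261.5]
tool_rot: [-0.26, 0.641, 0.678, 0.248]
wrist_force: [-0.0, -0.2, -0.1]
opening: 0.004
```

Run:
```python
from h import *
st();left()
s=snapshot("top");cv2.imwrite("pics/t7.png",s["img"][...,::-1])
for n in("catalogue","leaf","cup_center","egg_cup_center","tray_center"):
    for o in outline_of(s,n)[:1]:
        P,u,v=pts(s,o["mask"]); print(n,round(o["conf"],2),o["extent"],np.round(np.percentile(P,[1,50,99],axis=0)).tolist())
```

```text
{'time': np.float64(10.2), 'tcp_pos': array([ 536.2, -333.6,  261.5]), 'wrist_force': array([-0. , -0.2, -0.1])}
top [[465, np.float64(-227.1), np.float64(-26.3)], [489, np.float64(-227.7), np.float64(-25.7)], [513, np.float64(-226.2), np.float64(3.3)], [537, np.float64(-225.4), np.float64(5.4)], [561, np.float64(-226.1), np.float64(-20.6)], [585, np.float64(-223.9), np.float64(-19.9)], [609, np.float64(-224.4), np.float64(-83.9)]]
side [[465, np.float64(-232.3), np.float64(-29.4)], [489, np.float64(-231.4), np.float64(-27.2)], [513, np.float64(-229.5), np.float64(3.7)], [537, np.float64(-227.9), np.float64(-2.2)], [561, np.float64(-226.8), np.float64(-46.7)], [585, np.float64(-225.2), np.float64(-90.7)], [609, np.float64(-219.5), np.float64(-116.3)]]
catalogue 0.78 [397.8, 193.2, 117.1, 76.6] [[453.0, -225.0, 72.0], [528.0, -117.0, 90.0], [608.0, 1.0, 97.0]]
leaf 0.68 [396.2, 190.0, 66.9, 75.6] [[457.0, -120.0, 88.0], [528.0, -65.0, 93.0], [602.0, 4.0, 97.0]]
cup_center 0.94 [346.4, 198.4, 33.7, 31.8] [[520.0, 45.0, 71.0], [558.0, 75.0, 76.0], [584.0, 109.0, 118.0]]
egg_cup_center 0.69 [360.4, 253.3, 24.0, 29.7] [[420.0, 37.0, 71.0], [444.0, 57.0, 102.0], [465.0, 82.0, 131.0]]
tray_center 0.81 [242.8, 207.1, 80.1, 68.0] [[440.0, 164.0, 72.0], [498.0, 232.0, 76.0], [558.0, 299.0, 81.0]]
```

View pics/t7.png

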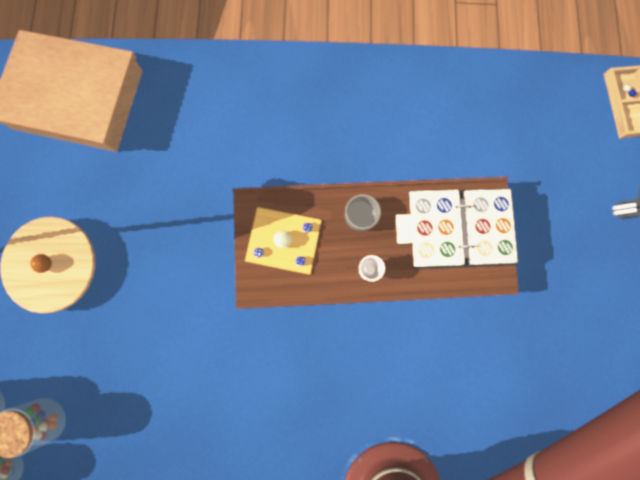

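```bash
python3 -c "
from h import *
st();print(hand_in())"
```

```text
{'time': np.float64(10.7), 'tcp_pos': array([ 535.8, -334.9,  260.8]), 'wrist_force': array([ 0.2, -0.4, -0.6])}
the job is handed in; nothing more can be done
None
```

The leaf now lies flat on the turned pages on the left. I pushed it over with the shut fingertip under the tab, without pinching, and handed the job in at 10.7 s.

**How it went:** I leaned the tool 42°, slid the tip under the tab and followed the leaf's arc to just past 120°. The leaf dropped the rest of the way on its own, and I then pulled the arm clear to the right.

**Last checks:**
- **Leaf:** it shows on the left at 88–97 mm height, within about 1 mm of its height on the right stack at the start. The tab ends about 35 mm short of the cups.
- **Catalogue:** its left edge stayed within about 1 mm through the lift to about 67°. Afterwards the leaf covered that edge. The right stack's edge, uncovered during the turn, then held to about 1 mm.
- **Everything else:** the cup, egg cup and tray measured where they started, within 1 mm. I checked the marbles and shooter only by eye in the top picture, and they look undisturbed.
- **Forces:** the highest wrist force in any reading was about 3 N. Readings of 2–3 N sideways came up as the finger went under the tab and made first contact. I couldn't tell whether those were noise, but the catalogue did not move.

**Disagreements:** my first two move calls were refused for bad format, so nothing moved. At about 120° the top camera's catalogue outline picked up something else near the tray, so I ignored it.

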